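# Lift the hollow hooded figure off the small one inside it

### The job

The hooded wooden figure on the brass base is a hollow shell that sits, a little stuck, over a smaller figure fixed to that base. Lift the shell off, leaving the small figure standing where it is on the bench, and set the shell down upright in the middle of the round cork mat, lowering it there rather than dropping it. Leave the lookalike figure on the dark wooden base alone.

Things in the scene. Friction and masses are not known exactly. Their poses are not given: they have to be found in the camera images.
- shell: Hollow hooded figure, mid-brown wood, 140 mm tall, 120-200 g, open below. Origin: centre of its lower rim, z up its axis. Robe: 62 mm across, wall 4 mm, straight to 80 mm up (hollow that far); shoulders to a dark 32 mm neck at 93-100 mm; solid round head 36 mm across, straight from 103 to 132 mm: grip it from above. At first its rim rests on the inner figure's brass base, on one axis.
- inner: Pale small figure fixed on a round brass base (76 mm across, 16 mm thick, seen all round below the shell), loose on the bench, 0.4-0.6 kg. Origin: centre of the base's underside, z up. Top of head 88 mm up. Cork strips on its 45 mm robe rub in the shell: a straight lift takes 1-3 N extra, less than its weight, for the first 30 mm; the shell clears the head after 72 mm.
- cork_mat: Round cork mat fixed on the bench, 110 mm across, 8 mm thick; origin at the centre of its underside, on the bench. Bare at the start.
- solid_figure: Lookalike, same shape and wood, but solid, on a dark wooden base (76 mm across, 16 mm thick), 156 mm tall, loose. Origin: centre of the base's underside. It, the nested pair and the mat swap places, side by side, over 110 mm between centres. A mallet, a pale block and a pot of brushes (180 mm tall) stand farther off, beyond x = 0.68 m.
Things that resemble listed ones, but are neither listed nor needed, are in the scene too. Leave any blue look-alike of the shell alone.

How it is judged:
On the way, in this order (a step that is already met when the one before it is completed fails the run):
1. the shell is lifted clear above the small figure, which still stands in its place (z of shell in the frame of inner above 0.09 m and angle between inner's own z axis and vertical below 0.17 rad and distance of inner from where it was at the start of the episode below 0.02 m), for 0.1 s.
2. the shell, still held in the fingers, is lowered to within 10 mm of the top of the cork mat (horizontal distance between shell and cork_mat below 0.03 m and z of shell in the frame of cork_mat below 0.018 m and contact force between the fingers and shell above 0.5 N), for 0.05 s.
At the end, for the whole second after the job is handed in: The shell stands at rest, upright within 10 degrees, on the cork mat with its axis within 22 mm of the mat's centre; the small figure stands at rest, upright within 10 degrees and within 20 mm of where it was; the lookalike figure stands upright within 20 mm of where it was (horizontal distance between shell and cork_mat below 0.022 m and z of shell in the frame of cork_mat between 0.004 and 0.013 m and angle between each of shell, inner, solid_figure's own z axis and vertical below 0.17 rad and linear speed of each of shell, inner below 0.02 m/s and distance of each of inner, solid_figure from where it was at the start of the episode below 0.02 m); the robot touches nothing.
It fails at once if the small figure is lifted, dragged or knocked 20 mm or more from its place, or tipped by more than 15 degrees (distance of inner from where it was at the start of the episode above 0.02 m or angle between inner's own z axis and vertical above 0.26 rad).
It fails at once if the lookalike figure is moved 20 mm or more or tipped by more than 15 degrees (distance of solid_figure from where it was at the start of the episode above 0.02 m or angle between solid_figure's own z axis and vertical above 0.26 rad).
It also fails if it takes over 48 s, if anything falls off the work surface, if the arm or the gripper's body presses on something with over 40 N, if the wrist force passes 120 N, or if a joint passes its speed limit or range.

### The arm

A 6-joint arm with a two-finger parallel gripper is mounted at the origin on the work surface. World frame = base frame: x ahead of the robot, y to its left, z up, the work surface at z = 0. Lengths are in m, angles in rad, forces in N, time in s.
With the tool pointing down it reaches from about 0.35 to 0.775 m from the base axis. Payload 5.5 kg.
Tool frame: the origin (TCP) lies at the very end of the fingers, on their centre line; the grasp point (between the pads) lies 19 mm behind it (tcp_to_grasp is the distance from the TCP to the grasp point, in m); z points along the fingers, y is the direction in which the jaws open and shut (so a half turn about z gives the same grasp; the last joint's range is limited). The gripper opens to 85 mm and grips with 20 to 120 N. Pads are 22 mm wide; open, the fingers measure 114 mm over their backs; the gripper's body (76 mm by 85 mm) begins 54 mm behind the grasp point. The pads swing forward as they close: fully open they stand 13 mm farther back than shut.
Start: joints at [1.134, 0.313, 0.046, 1.304, 0, 1.431], TCP at [0.168, 0.55, 0.231] pointing down, gripper open.
Joint ranges: [-2.76, 2.76], [-0.86, 1.69], [-1.03, 1.26], [-2.2, 2.34], [-1.47, 1.5], [-3.14, 3.14]. Speed limits (rad/s): [2.57, 2.57, 3.14, 3.14, 3.14, 3.14].

### API

Orientations are given as a rotation vector (axis times angle).
In Python, from workcell import * gives the robot as it stands.
- The arm moves only by the shell command python3 -m creep 'ROWS'. ROWS is JSON, a list of rows, each a list of 3 entries, a list of its own where there are three numbers: the shift along the tool's x, y, z in m, then the turn, a rotation vector about the tool's x, y, z in degrees, then the finger opening in m, from 0 to 0.0854. A call has exactly 5 rows; each row shifts and turns the commanded pose from where the row before left it, along the tool's axes as they then stand; what a row does not reach is not made up. A row lasts 1/8 s, in which the tool goes at most 62.5 mm and 10.7 degrees, less where a joint would pass 70% of its speed; a pose out of reach is approached as far as the arm can. A call is refused whole if a number of a shift passes 0.0625 or a number of a turn 10.7, either way. A call with a gripper value outside its range is refused whole. The fingers move at their own pace and stop on an object; the grip force is fixed at half the most. Time passes only in rows, so rows that do not move let the fingers close, or fill a call up. It gives the time, the measured TCP pose, the force and the opening at its end, in the units of the state.
- get_state(): the state, without advancing time (a new reading comes with each control period).
- read_camera(name): name is "side" or "top"; returns a dict with "color" (420x560x3 uint8, red, green, blue), "fov_y" (degrees; the focal length in pixels is half the picture's height over the tangent of half this angle, whatever the lens; pixels are square), "cx", "cy" (the principal point, pixels), "extrinsics" (4x4, takes a point from world to camera coordinates). Camera axes: x right, y down, z forward; pixel columns grow to the right and rows downward; lengths in m; the calibration is good to about 2 mm. A picture is of the moment at which its call begins. There is no depth.
- finish_job(): hands the job in, once; it reports no verdict.
Trained networks look in the newest picture that a camera, given by its name, has taken for a name from the list of things; names that differ only in an ending like _2 or _b are one class to them, and where a whole thing is asked for, a point or a joint stands for the part that bears it (a point fixed in the world has none). Each returns a list of dicts, best first, with "conf" (0 to 1); they miss things now and then, are a little off and sometimes report something else, mostly with a low value. They report only what shows in the picture. A call takes as long as a camera call. They do not tell look-alikes from the thing itself.
- look_for(camera, query): "rect" ([left, top, right, bottom] in pixels, round what is visible of it).
- silhouettes(camera, query): "region" (420x560 bool, what is visible of it) and "rect" ([left, top, right, bottom] in pixels, round what is visible of it).
The state is a dict: "time_s": time; "joint_pos": joint angles; "joint_vel": joint speeds; "joint_efforts": joint torques, N m; "position": TCP position; "tcp_rot": TCP orientation; "force": force on the tool from outside, world axes, zero at the start; "torque": the same for the moment, N m; "opening": finger opening in m.
Only numpy, scipy, OpenCV 4.12 (cv2) and the standard library are available. Lean on these libraries where they do the work, as an engineer would, in place of code of your own. Each camera call takes 0.05 s, during which the arm holds its last target.

## Working session

There is one attempt and no reset: what is moved stays moved. The work goes in short steps, Python scripts to look and compute and a shell command to move; the robot and the scene stay as the last step left them, time stands still between calls to the robot, and variables do not carry over. Pictures are saved under pics/ and viewed, and the job is handed in when it is done.

```bash
mkdir -p pics
python3 - <<'E'
from workcell import *
import cv2, numpy as np
s=get_state(); print({k:np.round(v,3) for k,v in s.items()})
for c in("side","top"):
    r=read_camera(c); cv2.imwrite(f"pics/{c}0.png",r["color"][:,:,::-1]); print(c,r["fov_y"],r["cx"],r["cy"],np.round(r["extrinsics"],4).tolist())
    for q in("shell","inner","cork_mat","solid_figure"):
        print(q,[(np.round(d["rect"]).tolist(),round(d["conf"],2)) for d in look_for(c,q)])
E
```

```text
{'time_s': np.float64(0.0), 'joint_pos': array([1.134, 0.314, 0.045, 1.304, 0.   , 1.431]), 'joint_vel': array([ 0.002, -0.   ,  0.001, -0.   ,  0.002, -0.   ]), 'joint_efforts': array([ 1.0000e-03, -4.8062e+01,  2.9853e+01,  1.9000e-02, -0.0000e+00,
        0.0000e+00]), 'position': array([0.168, 0.549, 0.23 ]), 'tcp_rot': array([-4.640e-01, -3.107e+00,  3.000e-03]), 'force': array([ 0.248,  0.253, -0.094]), 'torque': array([-0.001, -0.03 , -0.008]), 'opening': np.float64(0.086)}
side 49.764191213270884 273.67610011259126 207.59996079937423 [[0.9412, -0.337, -0.0243, -0.5436], [-0.1999, -0.4974, -0.8442, 0.1774], [0.2724, 0.7994, -0.5355, 0.7061], [0.0, 0.0, 0.0, 1.0]]
shell [([299.0, 251.0, 343.0, 350.0], 0.97)]
inner [([293.0, 325.0, 348.0, 359.0], 0.88)]
cork_mat [([179.0, 176.0, 225.0, 200.0], 0.89)]
solid_figure [([230.0, 181.0, 274.0, 276.0], 0.83)]
top 49.94062326662218 272.36700062840555 206.42373673376522 [[-0.0056, -0.9999, 0.0137, 0.0017], [-0.9884, 0.0034, -0.1519, 0.5582], [0.1518, -0.0144, -0.9883, 0.8533], [0.0, 0.0, 0.0, 1.0]]
shell [([378.0, 187.0, 424.0, 224.0], 0.85), ([343.0, 129.0, 380.0, 171.0], 0.71)]
inner [([375.0, 193.0, 407.0, 230.0], 0.72)]
cork_mat [([131.0, 217.0, 184.0, 269.0], 0.89)]
solid_figure [([271.0, 204.0, 314.0, 244.0], 0.94)]
```

View pics/side0.png

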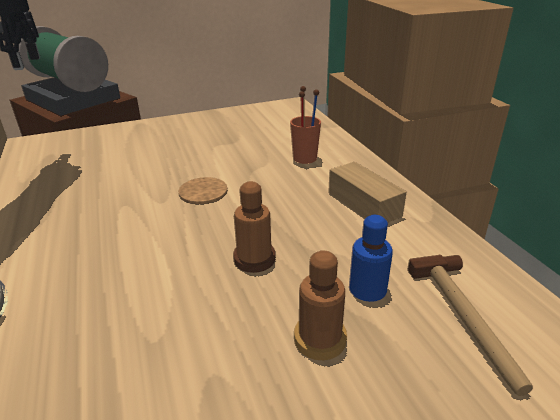

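View pics/top0.png

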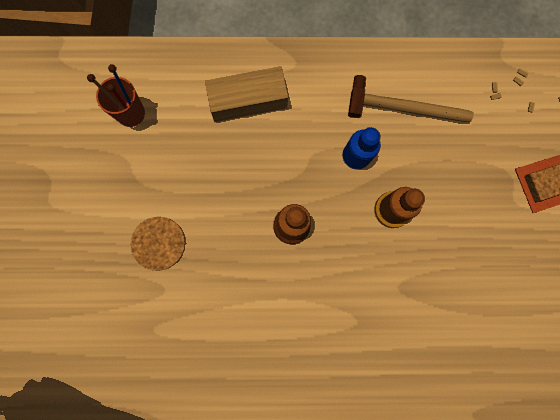

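Side picture: the target is the mid-brown figure on the brass base (322,305), seen at (403,205) in the top view. Possible mix-ups are:
- the solid lookalike on the dark base: side (253,228), top (294,223)
- the blue figure: side (372,258), top (362,148)

The mat is at side (203,189), top (158,243). Next I'll measure positions and check a close crop.

```bash
cat > h.py <<'E'
from workcell import *
import cv2, numpy as np
from scipy.optimize import least_squares
SHELL=[(0,31),(80,31),(93,16),(100,16),(103,18),(132,18),(137,14),(140,6)]
BASE=[(0,38),(16,38)]
MAT=[(0,55),(8,55)]
def pts(prof,p):
    a=np.linspace(0,2*np.pi,72,endpoint=False)
    return np.vstack([np.c_[p[0]+r*1e-3*np.cos(a),p[1]+r*1e-3*np.sin(a),np.full(72,p[2]+z*1e-3)] for z,r in prof])
def proj(c,P):
    f=c["color"].shape[0]/2/np.tan(np.radians(c["fov_y"]/2)); E=c["extrinsics"]
    q=P@E[:3,:3].T+E[:3,3]; return q[:,:2]/q[:,2:]*f+[c["cx"],c["cy"]]
def prect(c,P):
    u=proj(c,P); return np.r_[u.min(0),u.max(0)]
def fit(cams,rects,prof,z,x0,w=np.ones(4)):
    return least_squares(lambda p:np.concatenate([w*(prect(cams[k],pts(prof,[p[0],p[1],z]))-rects[k]) for k in rects]),x0,diff_step=1e-4)
E
python3 - <<'E'
from h import *
cams={k:read_camera(k) for k in("side","top")}
import pickle
res={}
def near(k,q,uv):
    L=silhouettes(k,q); L=[d for d in L if d["rect"][0]-8<uv[0]<d["rect"][2]+8 and d["rect"][1]-8<uv[1]<d["rect"][3]+8]
    return L[0] if L else None
for name,q,prof,z,uv in [("shell","shell",SHELL,.016,dict(side=(322,300),top=(403,205))),("base","inner",BASE,0,dict(side=(322,335),top=(395,210))),
   ("mat","cork_mat",MAT,0,dict(side=(203,189),top=(158,243))),("solid","solid_figure",SHELL,.016,dict(side=(253,220),top=(294,223)))]:
    rects={}
    for k in cams:
        d=near(k,q,uv[k])
        if d: 
            ys,xs=np.where(d["region"]); rects[k]=np.array([xs.min(),ys.min(),xs.max()+1,ys.max()+1.]); print(name,k,rects[k],round(d["conf"],2))
    if name in("base",): w=np.array([1,0,1,1.])
    else: w=np.ones(4)
    if name=="solid": prof=[(-16,38),(0,38)]+SHELL
    for sub in (list(rects),)+tuple([k] for k in rects):
        r=fit(cams,{k:rects[k] for k in sub},prof,z,[.5,0],w); print(name,sub,np.round(r.x,4),np.round(r.fun,1))
im=cams["side"]["color"][230:380,270:400]; im2=cams["top"]["color"][110:260,260:440]
o=np.hstack([cv2.resize(im,None,fx=2.5,fy=2.5),cv2.resize(im2,None,fx=2.3,fy=2.5)]);cv2.imwrite("pics/crop.png",o[:,:,::-1])
E
```

```text
shell side [299. 250. 345. 349.] 0.64
shell top [381. 187. 426. 224.] 0.77
shell ['side', 'top'] [ 0.5573 -0.253 ] [-1.   0.3 -0.   0.8 -1.  -1.1  0.3 -0.6]
shell ['side'] [ 0.5584 -0.2522] [-0.5 -0.2  0.4  0.1]
shell ['top'] [ 0.5557 -0.2535] [-0.8 -0.2  0.7  0.2]
base side [294. 324. 347. 361.] 0.94
base top [375. 194. 405. 227.] 0.72
base ['side', 'top'] [ 0.5597 -0.2482] [-0.6 -0.  -0.5 -2.5 -2.7 -0.   6.  -0.5]
base ['side'] [ 0.5587 -0.2522] [-0.2 -0.   0.2 -0. ]
base ['top'] [ 0.5589 -0.2446] [-4.4 -0.   4.3 -0.1]
mat side [178. 177. 227. 204.] 0.77
mat top [131. 217. 185. 271.] 0.98
mat ['side', 'top'] [0.489  0.2322] [-0.8  0.  -0.4  0.7 -0.6 -0.7  0.5 -0.5]
mat ['side'] [0.4906 0.2334] [-0.2 -0.3  0.2  0.2]
mat ['top'] [0.4877 0.232 ] [-0.5 -0.1  0.5  0.1]
solid side [234. 181. 275. 273.] 0.88
solid top [274. 205. 311. 243.] 0.64
solid ['side', 'top'] [ 0.5253 -0.0418] [-1.6  0.2  0.3  0.2 -0.4 -2.   0.5  0.6]
solid ['side'] [ 0.5266 -0.0414] [-0.9 -0.   0.9 -0.1]
solid ['top'] [ 0.5238 -0.0417] [-0.5 -1.2  0.4  1.3]
```

View pics/crop.png

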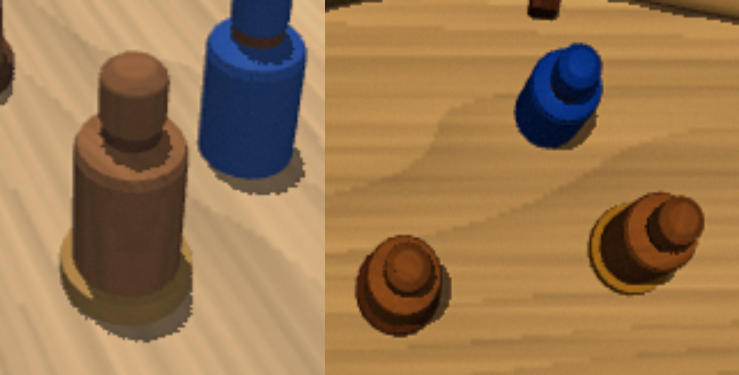

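The crop confirms the choice: the yellow brass base is under the brown figure at side (322,305), top (403,205). Measured positions are shell ≈ (0.557, -0.253), mat ≈ (0.489, 0.232), solid ≈ (0.525, -0.042), and both cameras agree to 2 mm. Keeping the tool's present yaw (jaws mostly along y) should keep it clear of the neighbours, so I'll move above the shell at z 0.23.

```bash
cat >> h.py <<'E'
from scipy.spatial.transform import Rotation as Ro
def delta(t):
    s=get_state(); R=Ro.from_rotvec(s["tcp_rot"])
    print("pos",np.round(s["position"],4),"tool d",np.round(R.inv().apply(np.array(t)-s["position"]),4),"zaxis",np.round(R.as_matrix()[:,2],4),"xaxis",np.round(R.as_matrix()[:,0],3),"q",np.round(s["joint_pos"],2),"F",np.round(s["force"],1),"open",round(float(s["opening"]),4),"t",s["time_s"])
E
python3 -c "
from h import *
delta([.557,-.253,.23])"
python3 -m creep '[[[-0.04,-0.0435,0],[0,0,0],0.0854],[[-0.04,-0.0435,0],[0,0,0],0.0854],[[-0.04,-0.0435,0],[0,0,0],0.0854],[[-0.04,-0.0435,0],[0,0,0],0.0854],[[-0.04,-0.0435,0],[0,0,0],0.0854]]'
```

```text
pos [0.1682 0.5499 0.2313] tool d [-0.6066 -0.6541  0.0013] zaxis [ 0.e+00  1.e-04 -1.e+00] xaxis [-0.956  0.292  0.   ] q [1.13 0.31 0.05 1.3  0.   1.43] F [-0.7  0.2  0. ] open 0.086 t 1.0
time_s: 1.62
position: [0.2964, 0.2818, 0.2316]
tcp_rot: [0.463, 3.106, 0.001]
force: [1.9, 0.4, 0.5]
opening: 0.085
```

```bash
python3 -m creep '[[[-0.04,-0.0435,0],[0,0,0],0.0854],[[-0.04,-0.0435,0],[0,0,0],0.0854],[[-0.04,-0.0435,0],[0,0,0],0.0854],[[-0.04,-0.0435,0],[0,0,0],0.0854],[[-0.04,-0.0435,0],[0,0,0],0.0854]]'
python3 -c "
from h import *
delta([.557,-.253,.23])"
```

```text
time_s: 2.25
position: [0.4242, 0.015, 0.2317]
tcp_rot: [0.465, 3.106, 0.001]
force: [1.0, 0.7, 0.4]
opening: 0.0853
pos [0.4242 0.015  0.2317] tool d [-0.2055 -0.2173  0.0018] zaxis [ 1.3e-03  1.0e-04 -1.0e+00] xaxis [-0.956  0.293 -0.001] q [-0.15  0.02 -0.31  1.24  0.    0.14] F [1.  0.7 0.4] open 0.0853 t 2.25
```

```bash
python3 -m creep '[[[-0.041,-0.0435,0],[0,0,0],0.0854],[[-0.041,-0.0435,0],[0,0,0],0.0854],[[-0.041,-0.0435,0],[0,0,0],0.0854],[[-0.041,-0.0435,0],[0,0,0],0.0854],[[-0.041,-0.0435,0],[0,0,0],0.0854]]'
python3 -m creep '[[[0,0,0],[0,0,0],0.0854],[[0,0,0],[0,0,0],0.0854],[[0,0,0],[0,0,0],0.0854],[[0,0,0],[0,0,0],0.0854],[[0,0,0],[0,0,0],0.0854]]'
python3 - <<'E'
from h import *
delta([.557,-.253,.23])
for c in("side","top"):
    r=read_camera(c); cv2.imwrite(f"pics/{c}1.png",r["color"][:,:,::-1])
E
```

```text
time_s: 2.88
position: [0.5566, -0.253, 0.2314]
tcp_rot: [0.465, 3.106, 0.0]
force: [1.5, 0.0, -0.2]
opening: 0.0858
time_s: 3.5
position: [0.5559, -0.2502, 0.2319]
tcp_rot: [0.463, 3.107, -0.0]
force: [0.7, -0.2, -0.4]
opening: 0.0852
pos [ 0.5559 -0.2502  0.2319] tool d [-0.0019 -0.0023  0.0019] zaxis [ 7.e-04 -4.e-04 -1.e+00] xaxis [-0.957  0.291 -0.001] q [-0.55  0.38  0.14  1.33  0.   -0.26] F [ 0.7 -0.2 -0.4] open 0.0852 t 3.5
```

View pics/side1.png

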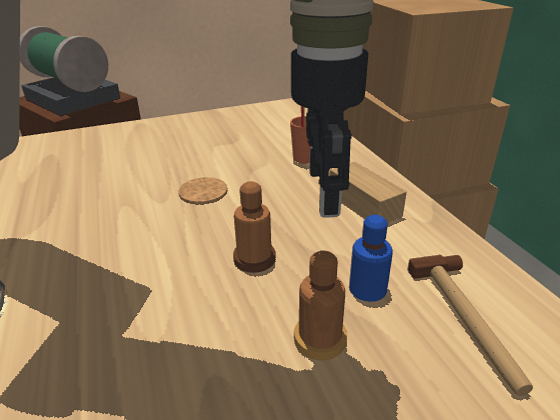

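The gripper hangs centred above the shell, with its tips at about (330,213), consistent with the projection. I'll correct about 2 mm and descend to TCP z ≈ 0.112, so the pads sit mid-head.

```bash
python3 -m creep '[[[-0.002,-0.0023,0.02],[0,0,0],0.0854],[[0,0,0.02],[0,0,0],0.0854],[[0,0,0.02],[0,0,0],0.0854],[[0,0,0],[0,0,0],0.0854],[[0,0,0],[0,0,0],0.0854]]'
python3 - <<'E'
from h import *
delta([.557,-.253,.112])
for c in("side","top"):
    r=read_camera(c); cv2.imwrite(f"pics/{c}2.png",r["color"][:,:,::-1])
o=np.hstack([cv2.resize(cv2.imread("pics/side2.png")[180:380,240:420],None,fx=2,fy=2),cv2.resize(cv2.imread("pics/top2.png")[110:310,300:480],None,fx=2,fy=2)])
cv2.imwrite("pics/crop2.png",o)
E
```

```text
time_s: 4.22
position: [0.5574, -0.2539, 0.1721]
tcp_rot: [0.464, 3.106, -0.0]
force: [0.6, 0.1, -0.3]
opening: 0.0857
pos [ 0.5574 -0.2539  0.1721] tool d [0.0007 0.0007 0.0601] zaxis [ 8.e-04 -4.e-04 -1.e+00] xaxis [-0.956  0.292 -0.001] q [-0.56  0.41  0.04  1.2   0.   -0.26] F [ 0.6  0.1 -0.3] open 0.0857 t 4.225
```

View pics/crop2.png

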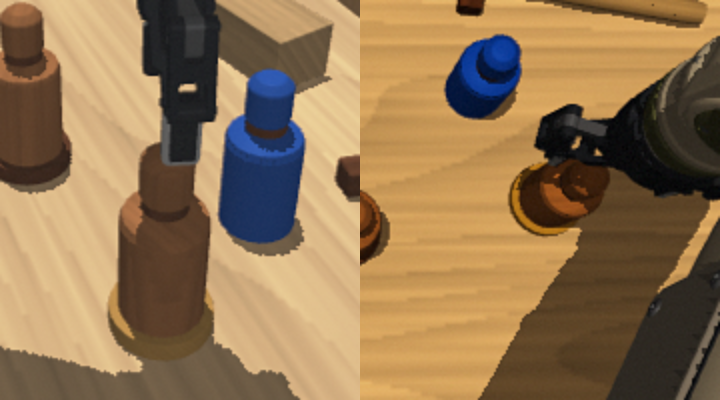

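Run:
```python
from h import *
s=get_state();R=Ro.from_rotvec(s["tcp_rot"]).as_matrix();p=s["position"]
for c in("side","top"):
    r=read_camera(c)
    print(c,np.round(proj(r,np.array([p,p-R[:,2]*.013+R[:,1]*.043,p-R[:,2]*.013-R[:,1]*.043,[.557,-.253,.156]]))-([240,180] if c=="side" else [300,110]))*2)
```

```text
side [[168. 130.]
 [160.  74.]
 [180. 158.]
 [166. 150.]]
top [[242. 170.]
 [198. 152.]
 [298. 182.]
 [236. 174.]]
```

The near fingertip is predicted at (180,158) in the side crop and seen there, and the far one is predicted at (558,152) in the top crop and also seen. The jaws straddle the head, so I'll descend 60 mm.

```bash
python3 -m creep '[[[0,0,0.015],[0,0,0],0.0854],[[0,0,0.015],[0,0,0],0.0854],[[0,0,0.015],[0,0,0],0.0854],[[0,0,0.015],[0,0,0],0.0854],[[0,0,0],[0,0,0],0.0854]]'
python3 -c "
from h import *
delta([.557,-.253,.112])"
```

```text
time_s: 5.05
position: [0.556, -0.2531, 0.1092]
tcp_rot: [-0.464, -3.104, -0.002]
force: [-0.6, -0.3, 0.5]
opening: 0.0854
pos [ 0.556  -0.2531  0.1092] tool d [-0.0009  0.0004 -0.0028] zaxis [-0.003  0.002 -1.   ] xaxis [-0.956  0.293  0.003] q [-0.56  0.44 -0.07  1.06  0.   -0.26] F [-0.6 -0.3  0.5] open 0.0854 t 5.05
```

```bash
python3 -m creep '[[[0,0,-0.002],[0,0,0],0.0854],[[0,0,0],[0,0,0],0.03],[[0,0,0],[0,0,0],0.02],[[0,0,0],[0,0,0],0.02],[[0,0,0],[0,0,0],0.02]]'
python3 -m creep '[[[0,0,0],[0,0,0],0.02],[[0,0,0],[0,0,0],0.02],[[0,0,0],[0,0,0],0.02],[[0,0,0],[0,0,0],0.02],[[0,0,0],[0,0,0],0.02]]'
python3 -c "
from h import *
delta([.557,-.253,.112])"
```

```text
time_s: 5.68
position: [0.5576, -0.2536, 0.1139]
tcp_rot: [0.464, 3.106, 0.001]
force: [0.4, 1.1, 3.8]
opening: 0.0341
time_s: 6.3
position: [0.5576, -0.2536, 0.1139]
tcp_rot: [0.464, 3.106, 0.0]
force: [0.6, 2.6, 5.7]
opening: 0.0344
pos [ 0.5576 -0.2536  0.1139] tool d [0.0008 0.0004 0.0019] zaxis [ 1.2e-03  1.0e-04 -1.0e+00] xaxis [-0.956  0.292 -0.001] q [-0.56  0.44 -0.06  1.07  0.   -0.26] F [0.6 2.6 5.7] open 0.0344 t 6.3
```

The fingers stopped at 34 mm on the 36 mm head. The vertical force fits the pads swinging forward as they close. I'll lift slowly.

```bash
python3 -m creep '[[[0,0,-0.002],[0,0,0],0.02],[[0,0,-0.002],[0,0,0],0.02],[[0,0,-0.003],[0,0,0],0.02],[[0,0,-0.003],[0,0,0],0.02],[[0,0,-0.003],[0,0,0],0.02]]'
python3 - <<'E'
from h import *
delta([.557,-.253,.112])
for c in("side","top"):
    r=read_camera(c); cv2.imwrite(f"pics/{c}3.png",r["color"][:,:,::-1])
o=np.hstack([cv2.resize(cv2.imread("pics/side3.png")[180:380,240:420],None,fx=2,fy=2),cv2.resize(cv2.imread("pics/top3.png")[110:310,300:480],None,fx=2,fy=2)])
cv2.imwrite("pics/crop3.png",o)
E
```

```text
time_s: 6.92
position: [0.557, -0.2538, 0.1263]
tcp_rot: [-0.465, -3.107, -0.0]
force: [0.6, 0.7, -3.8]
opening: 0.0341
pos [ 0.557  -0.2538  0.1263] tool d [0.0002 0.0008 0.0143] zaxis [-4.e-04  2.e-04 -1.e+00] xaxis [-0.956  0.293  0.   ] q [-0.56  0.43 -0.04  1.1  -0.   -0.26] F [ 0.6  0.7 -3.8] open 0.0341 t 6.925
```

View pics/crop3.png

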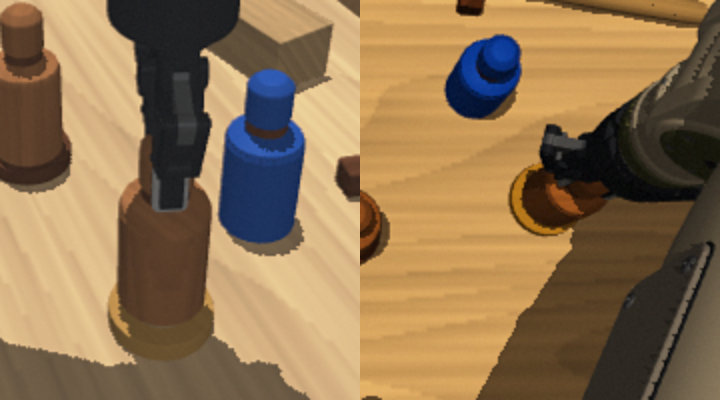

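The shell's rim rose from crop row ~337 to ~325 while the brass base stayed put, and the pull of 3.8 N matches weight plus rub. Continuing upward.

```bash
python3 -m creep '[[[0,0,-0.004],[0,0,0],0.02],[[0,0,-0.004],[0,0,0],0.02],[[0,0,-0.005],[0,0,0],0.02],[[0,0,-0.005],[0,0,0],0.02],[[0,0,-0.005],[0,0,0],0.02]]'
python3 -m creep '[[[0,0,-0.006],[0,0,0],0.02],[[0,0,-0.006],[0,0,0],0.02],[[0,0,-0.008],[0,0,0],0.02],[[0,0,-0.008],[0,0,0],0.02],[[0,0,-0.008],[0,0,0],0.02]]'
python3 - <<'E'
from h import *
delta([.557,-.253,.25])
for c in("side","top"):
    r=read_camera(c); cv2.imwrite(f"pics/{c}4.png",r["color"][:,:,::-1])
E
```

```text
time_s: 7.65
position: [0.5574, -0.2541, 0.1501]
tcp_rot: [0.464, 3.106, -0.001]
force: [0.4, -0.3, -2.1]
opening: 0.0339
time_s: 8.28
position: [0.5572, -0.2539, 0.1859]
tcp_rot: [0.465, 3.107, -0.0]
force: [-0.2, -0.4, -1.9]
opening: 0.0339
pos [ 0.5572 -0.2539  0.1859] tool d [ 0.0004  0.0008 -0.0641] zaxis [ 2.e-04 -1.e-04 -1.e+00] xaxis [-0.956  0.292 -0.   ] q [-0.56  0.4   0.06  1.23  0.   -0.26] F [-0.2 -0.4 -1.9] open 0.0339 t 8.275
```

View pics/side4.png

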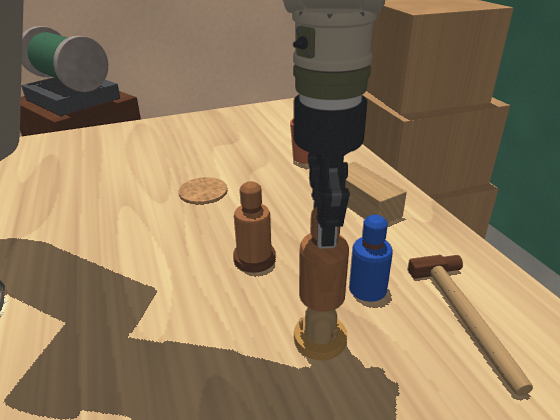

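The shell is up about 72 mm, with the inner figure visible on its base at (320,335), unmoved. I'll rise another 100 mm, so the rim is at about 0.19 and above the lookalike.

```bash
python3 -m creep '[[[0,0,-0.02],[0,0,0],0.02],[[0,0,-0.02],[0,0,0],0.02],[[0,0,-0.02],[0,0,0],0.02],[[0,0,-0.02],[0,0,0],0.02],[[0,0,-0.02],[0,0,0],0.02]]'
python3 - <<'E'
from h import *
cams={k:read_camera(k) for k in("side","top")}
delta([.42,-.05,.286])
delta([.489,.232,.286])
for k in cams:
    cv2.imwrite(f"pics/{k}5.png",cams[k]["color"][:,:,::-1])
    for q in("inner","shell"):print(k,q,[(d["rect"],round(d["conf"],2)) for d in silhouettes(k,q)])
E
```

```text
time_s: 9.0
position: [0.557, -0.2537, 0.2857]
tcp_rot: [-0.464, -3.107, -0.0]
force: [0.4, -0.4, -1.8]
opening: 0.0342
pos [ 0.558  -0.2543  0.2875] tool d [0.1918 0.155  0.0006] zaxis [ 0.0034 -0.002  -1.    ] xaxis [-0.956  0.292 -0.004] q [-0.56  0.38  0.28  1.47  0.   -0.26] F [ 0.1 -0.4 -2.2] open 0.0344 t 9.1
pos [ 0.558  -0.2543  0.2875] tool d [2.083e-01 4.449e-01 3.000e-04] zaxis [ 0.0034 -0.002  -1.    ] xaxis [-0.956  0.292 -0.004] q [-0.56  0.38  0.28  1.47  0.   -0.26] F [ 0.1 -0.4 -2.2] open 0.0344 t 9.1
side inner [([294.0, 292.6, 347.1, 358.7], 0.71)]
side shell [([347.5, 211.3, 392.4, 301.6], 0.87), ([299.2, 130.7, 355.6, 248.6], 0.74)]
top inner [([373.5, 191.5, 412.5, 228.0], 0.8)]
top shell [([341.3, 129.6, 380.8, 168.2], 0.86), ([403.7, 173.7, 468.7, 210.1], 0.64)]
```

View pics/side5.png

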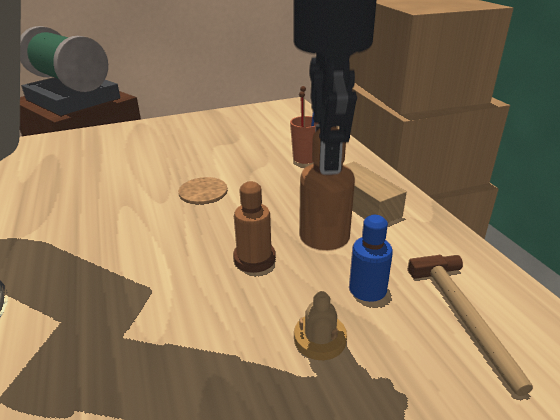

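The shell hangs free and upright at (325,205), and the inner base is still at columns 294–347, row 359, as at the start. I'll carry it around the robot side of the lookalike to the mat.

```bash
python3 -m creep '[[[0.02,0.016,0],[0,0,0],0.02],[[0.038,0.031,0],[0,0,0],0.02],[[0.038,0.031,0],[0,0,0],0.02],[[0.038,0.031,0],[0,0,0],0.02],[[0.038,0.031,0],[0,0,0],0.02]]'
python3 -m creep '[[[0.019,0.03,0],[0,0,0],0.02],[[0.003,0.04,0],[0,0,0],0.02],[[0.003,0.045,0],[0,0,0],0.02],[[0.003,0.045,0],[0,0,0],0.02],[[0.002,0.045,0],[0,0,0],0.02]]'
python3 -c "
from h import *
delta([.489,.232,.286])"
```

```text
time_s: 9.93
position: [0.4321, -0.0682, 0.2842]
tcp_rot: [-0.465, -3.106, -0.001]
force: [0.5, 0.7, -1.0]
opening: 0.0343
time_s: 10.55
position: [0.4645, 0.1366, 0.2844]
tcp_rot: [-0.464, -3.106, 0.001]
force: [0.5, -0.5, -1.7]
opening: 0.0341
pos [0.4645 0.1366 0.2844] tool d [ 0.0044  0.0984 -0.0016] zaxis [-1.1e-03 -2.0e-04 -1.0e+00] xaxis [-0.956  0.292  0.001] q [ 0.12  0.13 -0.06  1.38 -0.    0.42] F [ 0.5 -0.5 -1.7] open 0.0341 t 10.55
```

```bash
python3 -m creep '[[[0.004,0.04,0],[0,0,0],0.02],[[0,0.035,0],[0,0,0],0.02],[[0,0.02,0],[0,0,0],0.02],[[0,0,0],[0,0,0],0.02],[[0,0,0],[0,0,0],0.02]]'
python3 -m creep '[[[0,0,0.02],[0,0,0],0.02],[[0,0,0.025],[0,0,0],0.02],[[0,0,0.025],[0,0,0],0.02],[[0,0,0.025],[0,0,0],0.02],[[0,0,0.02],[0,0,0],0.02]]'
python3 - <<'E'
from h import *
delta([.489,.232,.107])
cams={k:read_camera(k) for k in("side","top")}
o=np.hstack([cv2.resize(cams["side"]["color"][60:260,120:300],None,fx=2,fy=2),cv2.resize(cams["top"]["color"][140:340,80:260],None,fx=2,fy=2)])
cv2.imwrite("pics/crop6.png",o[:,:,::-1])
s=get_state()
for k in cams:
    print(k,"pred",np.round(prect(cams[k],pts(SHELL,[s["position"][0],s["position"][1],s["position"][2]-.098]))),np.round(prect(cams[k],pts(SHELL[:2],[s["position"][0],s["position"][1],s["position"][2]-.098]))))
    for q in("cork_mat","shell"):print(k,q,[(d["rect"],round(d["conf"],2)) for d in silhouettes(k,q)])
E
```

```text
time_s: 11.18
position: [0.4885, 0.2264, 0.285]
tcp_rot: [-0.465, -3.106, 0.001]
force: [0.8, -0.3, -2.5]
opening: 0.0342
time_s: 11.8
position: [0.4884, 0.2257, 0.1695]
tcp_rot: [-0.467, -3.106, 0.001]
force: [0.3, -0.7, -2.9]
opening: 0.0343
pos [0.4884 0.2257 0.1695] tool d [0.0012 0.0062 0.0625] zaxis [-5.e-04 -4.e-04 -1.e+00] xaxis [-0.956  0.294  0.   ] q [ 0.28  0.27 -0.17  1.13 -0.    0.58] F [ 0.3 -0.7 -2.9] open 0.0343 t 11.8
side pred [179. 102. 213. 172.] [179. 125. 213. 172.]
side cork_mat [([178.6, 177.9, 226.1, 203.8], 0.65)]
side shell [([180.9, 104.7, 215.4, 175.2], 0.76), ([350.1, 214.3, 391.6, 300.5], 0.59)]
top pred [122. 220. 170. 258.] [124. 220. 170. 258.]
top cork_mat [([135.7, 217.0, 184.5, 268.0], 0.58)]
top shell [([127.1, 219.4, 167.0, 256.8], 0.57), ([341.9, 130.0, 380.9, 169.2], 0.56)]
```

View pics/crop6.png

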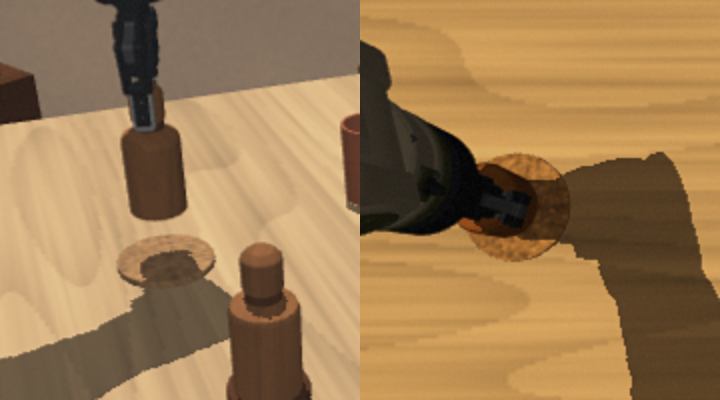

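The shell hangs over the mat, at side (184,140), within about 2 px of the prediction. I'll shift 6 mm, then lower slowly, watching the force.

```bash
python3 -m creep '[[[0.001,0.006,0.01],[0,0,0],0.02],[[0,0,0.014],[0,0,0],0.02],[[0,0,0.014],[0,0,0],0.02],[[0,0,0.01],[0,0,0],0.02],[[0,0,0],[0,0,0],0.02]]'
python3 - <<'E'
from h import *
delta([.489,.232,.107])
cams={k:read_camera(k) for k in("side","top")}
s=get_state();p=s["position"]
for k in cams:
    print(k,"pred",np.round(prect(cams[k],pts(SHELL[:2],[p[0],p[1],p[2]-.098]))))
    for q in("shell",):print(k,q,[(d["rect"],round(d["conf"],2)) for d in silhouettes(k,q)])
o=np.hstack([cv2.resize(cams["side"]["color"][60:260,120:300],None,fx=2,fy=2),cv2.resize(cams["top"]["color"][140:340,80:260],None,fx=2,fy=2)])
cv2.imwrite("pics/crop7.png",o[:,:,::-1])
E
```

```text
time_s: 12.72
position: [0.4887, 0.233, 0.121]
tcp_rot: [-0.464, -3.105, 0.002]
force: [-0.7, -1.0, -2.1]
opening: 0.0338
pos [0.4887 0.233  0.121 ] tool d [-0.0006 -0.0008  0.014 ] zaxis [-2.4e-03 -7.0e-04 -1.0e+00] xaxis [-0.956  0.292  0.002] q [ 0.3   0.31 -0.24  1.03  0.    0.59] F [-0.7 -1.  -2.1] open 0.0338 t 12.725
side pred [183. 143. 215. 189.]
side shell [([183.0, 125.7, 213.2, 188.9], 0.88), ([348.3, 214.3, 390.4, 302.3], 0.78)]
top pred [127. 222. 171. 258.]
top shell [([132.1, 223.2, 171.1, 257.7], 0.8), ([345.2, 127.3, 380.0, 168.4], 0.77)]
```

View pics/crop7.png

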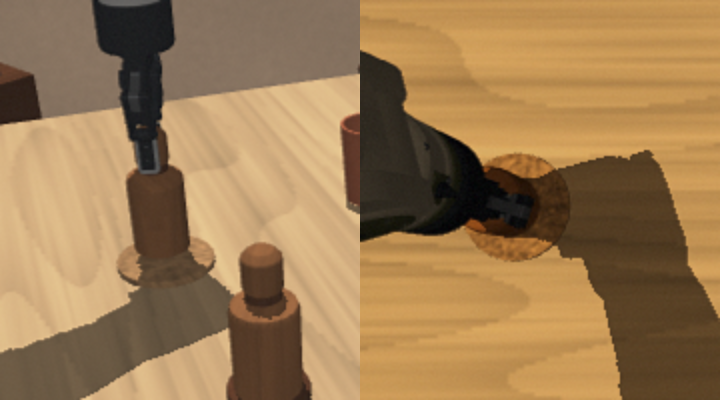

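It is aligned over the mat with the rim about 14 mm above it. Lowering gently.

```bash
python3 -m creep '[[[0,0,0.002],[0,0,0],0.02],[[0,0,0.002],[0,0,0],0.02],[[0,0,0.002],[0,0,0],0.02],[[0,0,0.002],[0,0,0],0.02],[[0,0,0],[0,0,0],0.02]]'
python3 -m creep '[[[0,0,0.001],[0,0,0],0.02],[[0,0,0.001],[0,0,0],0.02],[[0,0,0],[0,0,0],0.02],[[0,0,0],[0,0,0],0.02],[[0,0,0],[0,0,0],0.02]]'
```

```text
time_s: 13.55
position: [0.4894, 0.2332, 0.1141]
tcp_rot: [-0.464, -3.107, 0.0]
force: [0.3, -0.6, -1.1]
opening: 0.0339
time_s: 14.18
position: [0.4897, 0.2333, 0.1124]
tcp_rot: [0.464, 3.107, 0.0]
force: [-0.3, -0.2, -2.0]
opening: 0.0342
```

```bash
python3 -m creep '[[[0,0,0.001],[0,0,0],0.02],[[0,0,0.001],[0,0,0],0.02],[[0,0,0.001],[0,0,0],0.02],[[0,0,0],[0,0,0],0.02],[[0,0,0],[0,0,0],0.02]]'
```

```text
time_s: 14.8
position: [0.4896, 0.2332, 0.1093]
tcp_rot: [-0.465, -3.107, -0.0]
force: [0.1, 1.3, -1.8]
opening: 0.0341
```

```bash
python3 -m creep '[[[0,0,0.001],[0,0,0],0.02],[[0,0,0.001],[0,0,0],0.02],[[0,0,0.001],[0,0,0],0.02],[[0,0,0],[0,0,0],0.02],[[0,0,0],[0,0,0],0.02]]'
```

```text
time_s: 15.42
position: [0.4896, 0.2333, 0.1063]
tcp_rot: [-0.464, -3.107, -0.0]
force: [0.2, 0.3, -2.5]
opening: 0.0344
```

```bash
python3 -m creep '[[[0,0,0.001],[0,0,0],0.02],[[0,0,0],[0,0,0],0.02],[[0,0,0.0005],[0,0,0],0.02],[[0,0,0],[0,0,0],0.02],[[0,0,0],[0,0,0],0.02]]'
```

```text
time_s: 16.05
position: [0.4901, 0.2334, 0.1058]
tcp_rot: [0.464, 3.106, 0.001]
force: [-1.1, 0.2, 6.0]
opening: 0.034
```

Contact: the vertical force flipped to +6 N at TCP z 0.106. Checking the picture, then releasing.

Run:
```python
from h import *
cams={k:read_camera(k) for k in("side","top")}
o=np.hstack([cv2.resize(cams["side"]["color"][60:260,120:300],None,fx=2,fy=2),cv2.resize(cams["top"]["color"][140:340,80:260],None,fx=2,fy=2)])
cv2.imwrite("pics/crop8.png",o[:,:,::-1])
```

```text
(no output)
```

View pics/crop8.png

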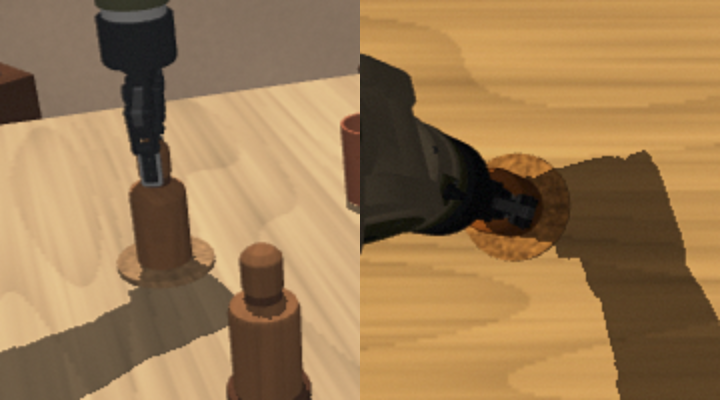

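The shell stands upright on the mat with its rim at side crop ~(163,262), about the mat's centre. Opening and retreating straight up.

```bash
python3 -m creep '[[[0,0,0],[0,0,0],0.045],[[0,0,0],[0,0,0],0.07],[[0,0,0],[0,0,0],0.0854],[[0,0,0],[0,0,0],0.0854],[[0,0,0],[0,0,0],0.0854]]'
python3 -m creep '[[[0,0,-0.01],[0,0,0],0.0854],[[0,0,-0.025],[0,0,0],0.0854],[[0,0,-0.04],[0,0,0],0.0854],[[0,0,-0.04],[0,0,0],0.0854],[[0,0,-0.03],[0,0,0],0.0854]]'
python3 -m creep '[[[0.03,0,0],[0,0,0],0.0854],[[0.03,0.02,0],[0,0,0],0.0854],[[0,0.04,0],[0,0,0],0.0854],[[0,0.04,0],[0,0,0],0.0854],[[0,0,0],[0,0,0],0.0854]]'
python3 - <<'E'
from h import *
cams={k:read_camera(k) for k in("side","top")}
delta([.489,.232,.107])
for k in cams: cv2.imwrite(f"pics/{k}9.png",cams[k]["color"][:,:,::-1])
def reg(k,q,uv):
    for d in silhouettes(k,q):
        r=d["rect"]
        if r[0]-8<uv[0]<r[2]+8 and r[1]-8<uv[1]<r[3]+8:
            ys,xs=np.where(d["region"]); return np.array([xs.min(),ys.min(),xs.max()+1,ys.max()+1.])
for n,q,prof,z,uv,x0 in [("shell","shell",SHELL,.008,dict(side=(202,150),top=(150,240)),[.49,.23]),("mat","cork_mat",MAT,0,dict(side=(203,195),top=(158,243)),[.49,.23]),("base","inner",BASE,0,dict(side=(322,335),top=(395,210)),[.56,-.25]),("solid","solid_figure",[(-16,38),(0,38)]+SHELL,.016,dict(side=(253,220),top=(294,223)),[.52,-.04])]:
    for k in cams:
        r=reg(k,q,uv[k])
        if r is None: print(n,k,"none"); continue
        f=fit(cams,{k:r},prof,z,x0,np.array([1,0,1,1.]) if n in("base","mat") else np.ones(4)); print(n,k,r,np.round(f.x,4),np.round(f.fun,1))
E
```

```text
time_s: 16.77
position: [0.4896, 0.2333, 0.1047]
tcp_rot: [-0.464, -3.107, -0.0]
force: [-0.1, 0.1, 0.8]
opening: 0.0854
time_s: 17.4
position: [0.4901, 0.2334, 0.2526]
tcp_rot: [0.464, 3.105, 0.002]
force: [1.3, 1.3, 0.5]
opening: 0.0855
time_s: 18.02
position: [0.4618, 0.3485, 0.2499]
tcp_rot: [0.46, 3.107, 0.001]
force: [-0.1, -0.9, -0.2]
opening: 0.0854
pos [0.4612 0.3463 0.25  ] tool d [-0.06   -0.1011  0.143 ] zaxis [-4.e-04 -5.e-04 -1.e+00] xaxis [-0.956  0.292  0.   ] q [ 0.51  0.31  0.09  1.35 -0.    0.8 ] F [ 0.1 -0.6 -0.4] open 0.0852 t 18.125
shell side [184. 129. 216. 195.] [0.4906 0.2347] [-0.1 -0.2  0.1  0.1]
shell top [128. 223. 172. 259.] [0.4889 0.2342] [ 0.1  0.5 -0.1 -0.5]
mat side [178. 180. 226. 203.] [0.4907 0.2393] [-0.6 -0.   0.6 -0.1]
mat top [135. 216. 186. 271.] [0.488 0.227] [-2.  0.  2. -0.]
base side [294. 291. 348. 360.] [ 0.56   -0.2511] [ 0.4  0.  -0.4  0. ]
base top [374. 191. 412. 227.] [ 0.5587 -0.2509] [-0.4 -0.   0.4 -0. ]
solid side [233. 181. 275. 273.] [ 0.5258 -0.0412] [-0.4  0.   0.4 -0.1]
solid top [273. 204. 311. 244.] [ 0.5239 -0.0407] [ 0.1 -0.2 -0.1  0.3]
```

View pics/side9.png

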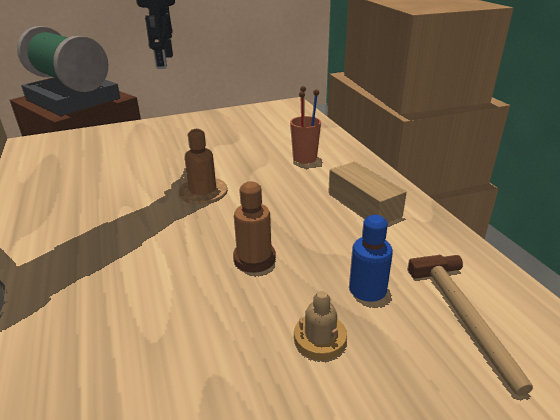

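View pics/top9.png

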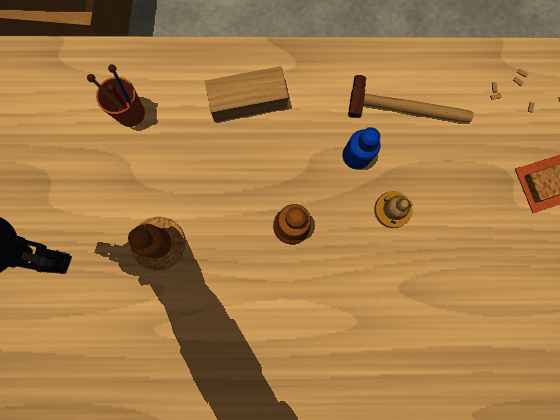

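The shell stands on the mat at side (200,165), the inner figure is at (320,335), the lookalike at (253,230), and the gripper is clear. Shell and mat are about 2 mm apart against the bare-mat measurement, so I'm handing in.

```bash
python3 -c "
from workcell import *
print(finish_job())"
```

```text
the job is handed in; nothing more can be done
None
```

I lifted the shell straight off the small figure, carried it around the lookalike, and lowered it onto the cork mat. It was still gripped when it touched down (the vertical force went from about −2.5 N to +6 N). I then opened the gripper, backed off, and handed the job in after about 18 s of the 48 s allowed.

In the last pictures:
- **Shell:** upright at about (0.490, 0.234), roughly 2 mm from the mat centre I measured while the mat was bare, (0.489, 0.232).
- **Inner figure and lookalike:** both standing within about 2 mm of their start positions.
- **Robot:** touching nothing.

**Checks that disagreed:**
- With the shell standing on the mat, the two cameras put the mat's y at 0.239 and 0.227. The shell hides part of the mat, so I relied on the bare-mat value; either reading would still be well inside the 22 mm limit.
- At the start, the top camera's reading of the partly hidden brass base was about 8 mm off in y. With the base uncovered it agreed with the side camera.

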